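Reset the bench supply's breaker through its hidden access hole

ROBOT

A 6-joint arm with a two-finger parallel gripper is mounted at the origin on the work surface. World frame = base frame: x ahead of the robot, y to its left, z up, the work surface at z = 0. Lengths are in m, angles in degrees, forces in N, time in s.
With the tool pointing down it reaches from about 0.375 to 0.9 m from the base axis. Payload 3.1 kg.
Tool frame: the origin (TCP) lies between the finger pads; the fingertips stand 11 mm ahead of it and the grasp point (between the pads) lies 8 mm behind it; z points along the fingers, y is the line along which they close (so a half turn about z gives the same grasp; the last joint's range is limited). The gripper opens to 87 mm and grips with 3 to 60 N. Pads are 19 mm wide; open, the fingers measure 117 mm over their backs; the gripper's body (75 mm by 190 mm) begins 51 mm behind the grasp point.
Start: joints at [66.664, 30.224, 82.088, -0, 67.689, -10.227], TCP at [0.142, 0.609, 0.208] pointing down, gripper open.
Joint ranges: [-176.69, 176.69], [-43.24, 126.21], [12.49, 139.97], [-82, 262], [0, 151.66], [-163.58, 163.58]. Speed limits (degrees/s): [159.86, 159.86, 180, 180, 180, 180].

INTERFACE

Orientations are given as a 3x3 rotation matrix whose columns are the frame's x, y, z axes.
In Python, from rig import bot gives the robot as it stands.
- The arm moves only by the tool apply_moves, never from a script. Its argument "steps" is a list that holds one entry, the list of rows, each a list of 7 numbers: the shift along the tool's x, y, z in cm, then the turn, a rotation vector about the tool's x, y, z in degrees, then the gripper command: -1 is shut, 1 is fully open, values between are in proportion. In form: [[[dx, dy, dz, rx, ry, rz, jaw], ...]]. A call has 1 to 20 rows; each row is the pose to reach, as a shift and turn from the pose commanded when the call began, along the tool's axes at that moment; what a row does not reach only later rows make up. A row lasts 1/8 s, in which the tool goes at most 62.5 mm and 10.7 degrees, less where a joint would pass 70% of its speed; a pose out of reach is approached as far as the arm can. A call with a gripper value outside its range is refused whole. The fingers move at their own pace and stop on an object; the grip force is fixed at half the most. Time passes only in rows, so rows that repeat a pose let the fingers close. It gives the time, the measured TCP pose, the force, the opening and the grip force at its end, in the units of the state.
- bot.read_state(): the state, without advancing time (a new reading comes with each control period).
- bot.capture(name): name is "side" or "top"; returns the picture (384x512x3 uint8, blue, green, red); there is no depth.
- bot.camera_model(name): a dict with "intrinsics" (3x3 intrinsics, pixels), "R" (3x3) and "t" (3): a world point X has camera coordinates R X + t. Camera axes: x right, y down, z forward; pixel columns grow to the right and rows downward; lengths in m; the calibration is good to about 2 mm. A picture is of the moment at which its call begins. camera_model takes no time and is no camera call.
- bot.hand_in(): hands the job in; it is judged then, once.
The state is a dict: "time_s": time; "joint_positions": joint angles; "qvel": joint speeds; "tau": joint torques, N m; "position": TCP position; "tcp_rot": TCP orientation; "force": force on the tool from outside, world axes, zero at the start; "moment": the same for the moment, N m; "opening": opening from 0.0 (shut) to 1.0 (fully open); "grasp_force": force on a finger pad.
Only numpy, scipy, OpenCV 4.12 (cv2) and the standard library are available. Lean on these libraries where they do the work, as an engineer would, in place of code of your own. Each camera call takes 0.05 s, during which the arm holds its last target. There are 200 camera calls.

TASK

The overload breaker of the bench power supply has tripped. Take the spring-tipped probe from its stand, rest its tip on the dark vent panel on top of the supply with the spring pressed in part way, and slide it along the panel's middle line until the tip drops into the access hole hidden among the vent slots; push the breaker button below fully home, then put the probe back in its stand and let go. Leave the graphics card, the drive and the tape roll where they lie.

Things in the scene. Friction and masses are not known exactly. Their poses are not given: they have to be found in the camera images.
- supply: Bench power supply, grey sheet-metal case, fixed: 200 mm deep (its x), 300 mm wide (its y), 80 mm high. Origin: centre of its underside, on the bench. Display, two knobs and terminals on its front (-x), sticking out to x = -124 mm. An opening 50 mm (x) by 124 mm (y) in the middle of its top shows the dark vent panel.
- panel (a point): Middle of the opening, on the flat top of the dark steel vent panel: 78 mm above the bench, 2 mm below the case's top; axes as the supply. Vent slots 2.6 mm wide run across it and do not catch the tip. One round access hole, 11 mm across with a 1.5 mm bevel, goes through the 3 mm panel on its middle line (x = 0), anywhere from y = -40 to +40 mm; its place is not given.
- breaker (a joint): Grey round breaker button straight below the access hole; wider than the hole, so the tip cannot miss it. Value: how far it is pushed in (down), 0 = tripped, 0.005 m = fully home at a firm stop. When tripped (0 to 1 mm) its face is 6 to 7 mm below the panel's top. It takes about 5 N to push and stays where it is left.
- probe: Black hand probe, about 70 g, standing tip down in its stand. Origin: on its axis at the underside of the round finger guard (26 mm wide, 4 mm thick); z up along the handle. Round handle: 16 mm in diameter, 4 to 75 mm above the origin; grip it there. Below: grey nose 10 mm in diameter to 36 mm, tapering to 7 mm wide at 43 mm; then a thin spring-loaded steel rod.
- probe_point (a point): Lowest point of the probe's steel rod, which is 5 mm in diameter with a round end. On the probe's axis, 65 mm below the probe's origin when the spring is relaxed, nearer when it is pressed in.
- plunger (a joint): How far the steel rod is pressed into the probe against its spring: 0 = fully out, 0.008 m = fully in, at a firm stop. The spring starts to give at 1.5 N and takes 0.3 N more for each mm: 2.7 N at 4 mm, 3.9 N fully in.
- stand: Probe stand, fixed to the bench: dark foot 90 x 90 x 8 mm, two aluminium pillars and a 60 x 60 mm top plate, 12 mm thick, whose top is 80 mm above the bench. Origin: centre of its underside.
- stand_hole (a point): Centre of the mouth of the round hole in the stand's top plate, 80 mm above the bench. The hole is 18 mm in diameter with a 2 mm bevel, goes through the plate, and is free down to the foot, 72 mm below the mouth. The probe hangs in it with its guard resting flat on the plate (the probe's origin at the height of this point).
- card: Bystander: graphics card lying flat, dark red board with black fan cover and steel bracket, 175 x 80 x 20 mm, loose. Origin: centre of its underside.
- drive: Bystander: flat dark drive with a paper label, 100 x 70 x 7 mm, loose. Origin: centre of its underside.
- tape: Bystander: roll of beige tape lying flat, 96 mm outside, 76 mm inside, 19 mm high, loose. Origin: centre of its underside.

How it is judged (in metres and radians):
On the way, in this order (a step that is already met when the one before it is completed fails the run):
1. The probe's tip slides along the vent panel with its spring pressed in part way (0.8 to 7.7 mm), moving for 0.2 s or more (value of joint plunger between 0.0008 and 0.0077 m and z of probe_point in the frame of supply between 0.0765 and 0.0795 m and x of probe_point in the frame of supply between -0.025 and 0.025 m and y of probe_point in the frame of supply between -0.062 and 0.062 m and angle between probe's own z axis and vertical below 0.5 rad and linear speed of probe above 0.003 m/s), for 0.2 s.
2. The tip is in the access hole and the breaker button is pushed home (4.2 mm of its 5 mm or more) (value of joint breaker above 0.0042 m and z of probe_point in the frame of supply below 0.071 m), for 0.1 s.
At the end, for the whole second after the job is handed in: The breaker button is in by 4.2 mm or more of its 5 mm; the probe hangs upright in its stand at rest, guard down on the plate within 3 mm, axis within 8 mm of the hole's centre and within 0.1 rad of upright, released (value of joint breaker above 0.0042 m and horizontal distance between probe and stand_hole below 0.008 m and z of probe in the frame of stand between 0.077 and 0.083 m and angle between probe's own z axis and vertical below 0.1 rad and linear speed of probe below 0.02 m/s); the robot touches nothing.
It fails at once if the graphics card is moved by more than 30 mm (distance of card from where it was at the start of the episode above 0.03 m).
It fails at once if the drive is moved by more than 30 mm (distance of drive from where it was at the start of the episode above 0.03 m).
It fails at once if the tape roll is moved by more than 30 mm (distance of tape from where it was at the start of the episode above 0.03 m).
It also fails if it takes over 54 s, if anything falls off the work surface, if the arm or the gripper's body presses on something with over 40 N, if the wrist force passes 120 N, or if a joint passes its speed limit or range.

## Working session

There is one attempt and no reset: what is moved stays moved. The work goes in short steps, Python scripts to look and compute and a tool call to move; the robot and the scene stay as the last step left them, time stands still between calls to the robot, and variables do not carry over. Pictures are saved under pics/ and viewed, at most 10 in all, crops included, and the job is handed in when it is done.

Besides the shell and the picture viewer there is one more tool, called after "Request:" as name(argument=value, ...) on one line, values as JSON. apply_moves: Moves the arm, as the interface text tells. Its arguments: {"type":"object","properties":{"steps":{"type":"array","items":{"type":"array","items":{"type":"array","items":{"type":"number"}}}}},"required":["steps"]}

```bash
mkdir -p pics; ls; python3 - <<'E'
from rig import bot
import cv2
for n in("side","top"):
    cv2.imwrite(f"pics/{n}0.png",bot.capture(n)); m=bot.camera_model(n); print(n,m)
s=bot.read_state(); print(s)
E
```

```text
pics
side {'intrinsics': array([[347.48174761,   0.        , 256.72994373],
       [  0.        , 347.48174761, 190.00837364],
       [  0.        ,   0.        ,   1.        ]]), 'R': array([[ 0.79916659, -0.60088999,  0.01624755],
       [-0.41352133, -0.56918702, -0.71065199],
       [ 0.43627156,  0.56121062, -0.70335608]]), 't': array([-0.46592196,  0.32442977,  0.74529496])}
top {'intrinsics': array([[498.11853885,   0.        , 252.35374093],
       [  0.        , 498.11853885, 188.16907843],
       [  0.        ,   0.        ,   1.        ]]), 'R': array([[-0.02618971, -0.99961964, -0.00864142],
       [-0.98662521,  0.02723858, -0.16071326],
       [ 0.16088751,  0.0043168 , -0.98696331]]), 't': array([0.06890575, 0.60300559, 1.62632692])}
{'time_s': 0.1, 'joint_positions': array([ 6.66629542e+01,  3.02733382e+01,  8.21480084e+01, -2.39541001e-05,
        6.76904142e+01, -1.02280552e+01]), 'qvel': array([-0.0353937 , -0.06838014, -0.28625909, -0.04439437, -0.03526061,
        0.02023919]), 'tau': array([-6.27533227e-04, -4.40987349e+01, -1.77149892e+01,  6.34478359e-02,
        5.33785298e-02, -5.01133684e-05]), 'position': array([0.14145748, 0.60808106, 0.20697851]), 'tcp_rot': array([[-9.73940293e-01,  2.26803240e-01, -7.72350784e-04],
       [ 2.26804291e-01,  9.73938707e-01, -1.79116780e-03],
       [ 3.45979663e-04, -1.91966297e-03, -9.99998098e-01]]), 'force': array([ 0.19879622, -0.60933513, -0.52493917]), 'moment': array([ 0.01151463,  0.09689296, -0.02438152]), 'grasp_force': 0.0, 'opening': 1.0008807249288623}
```

View pics/side0.png

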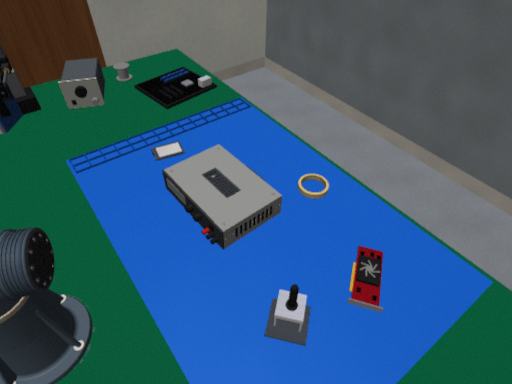

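View pics/top0.png

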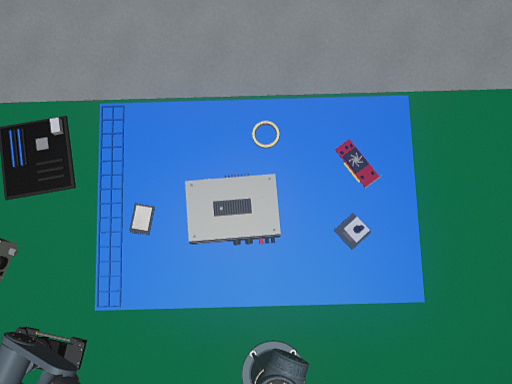

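The side view shows the supply at about (222,190), its panel at (221,181), the stand with the probe at (290,310) and the card at (368,275). The top view shows the panel at (232,207), the stand at (352,230), the card at (357,162), the tape at (265,133) and the drive at (142,219). Next I'll crop in and measure.

```bash
cat > h.py <<'E'
import numpy as np, cv2
from rig import bot
def ray(n,px,z):
    m=bot.camera_model(n); K,R,t=m["intrinsics"],m["R"],m["t"]
    d=R.T@np.linalg.solve(K,[px[0],px[1],1.]); c=-R.T@t
    return c+d*(z-c[2])/d[2]
def proj(n,X):
    m=bot.camera_model(n); p=m["intrinsics"]@(m["R"]@np.asarray(X)+m["t"]); return p[:2]/p[2]
def tri(pa,pb):
    P=[bot.camera_model(n)["intrinsics"]@np.c_[bot.camera_model(n)["R"],bot.camera_model(n)["t"]] for n in("side","top")]
    X=cv2.triangulatePoints(P[0],P[1],np.float64(pa).reshape(2,1),np.float64(pb).reshape(2,1)).ravel(); return X[:3]/X[3]
def blob(mask,box):
    m=np.zeros_like(mask); x0,y0,x1,y1=box; m[y0:y1,x0:x1]=mask[y0:y1,x0:x1]
    cs,_=cv2.findContours(m,cv2.RETR_EXTERNAL,cv2.CHAIN_APPROX_NONE); return max(cs,key=cv2.contourArea)
E
python3 - <<'E'
from h import *
a=cv2.imread("pics/top0.png"); b=cv2.imread("pics/side0.png")
z=lambda im,x,y,w,h:cv2.resize(im[y:y+h,x:x+w],(400,300),interpolation=cv2.INTER_CUBIC)
cv2.imwrite("pics/c1.png",np.vstack([np.hstack([z(a,204,190,56,42),z(a,330,210,48,36)]),np.hstack([z(b,192,156,60,45),z(b,250,276,80,60)])]))
hsv=cv2.cvtColor(a,cv2.COLOR_BGR2HSV); g=a.max(2)
# supply top: low-saturation bright
sup=((hsv[...,1]<60)&(hsv[...,2]>140)).astype(np.uint8)
c=blob(sup,(175,165,290,250)); r=cv2.minAreaRect(c); bx=cv2.boxPoints(r); P=np.array([ray("top",p,.08) for p in bx])
print("supply",P[:,:2].round(4).tolist(),P.mean(0).round(4),np.linalg.norm(np.diff(P,axis=0),axis=1))
c=blob((g<110).astype(np.uint8),(206,192,258,224)); r=cv2.minAreaRect(c); bx=cv2.boxPoints(r); P=np.array([ray("top",p,.078) for p in bx])
print("panel",r,P[:,:2].round(4).tolist(),P.mean(0).round(4),np.linalg.norm(np.diff(P,axis=0),axis=1))
c=blob((hsv[...,0]*0+((hsv[...,1]<70)&(g>120))).astype(np.uint8),(330,205,380,255)); r=cv2.minAreaRect(cv2.convexHull(c)); bx=cv2.boxPoints(r); P=np.array([ray("top",p,.08) for p in bx])
print("plate",r,P[:,:2].round(4).tolist(),P.mean(0).round(4),np.linalg.norm(np.diff(P,axis=0),axis=1))
c=blob((hsv[...,1]<110).astype(np.uint8),(330,205,380,255)); r=cv2.minAreaRect(c); P=np.array([ray("top",p,.008) for p in cv2.boxPoints(r)])
print("foot?",P.mean(0).round(4),np.linalg.norm(np.diff(P,axis=0),axis=1))
E
```

```text
supply [[0.6311, 0.2792], [0.648, -0.0235], [0.4478, -0.033], [0.4314, 0.2639]] [0.5396 0.1217 0.08  ] [0.30322614 0.20043259 0.29730803]
panel ((231.80691528320312, 206.68276977539062), (13.785551071166992, 37.37046432495117), 85.2363510131836) [[0.5595, 0.1845], [0.5665, 0.0616], [0.5209, 0.0591], [0.514, 0.1814]] [0.5402 0.1216 0.078 ] [0.12304763 0.04565435 0.12249703]
plate ((355.9867858886719, 229.30377197265625), (19.841732025146484, 18.244564056396484), 47.48955154418945) [[0.4598, -0.2373], [0.4988, -0.2834], [0.45, -0.324], [0.4113, -0.278]] [ 0.455  -0.2807  0.08  ] [0.06036904 0.06352339 0.0600703 ]
foot? [ 0.4567 -0.2814  0.008 ] [0.0903851  0.08756089 0.08981894]
```

View pics/c1.png

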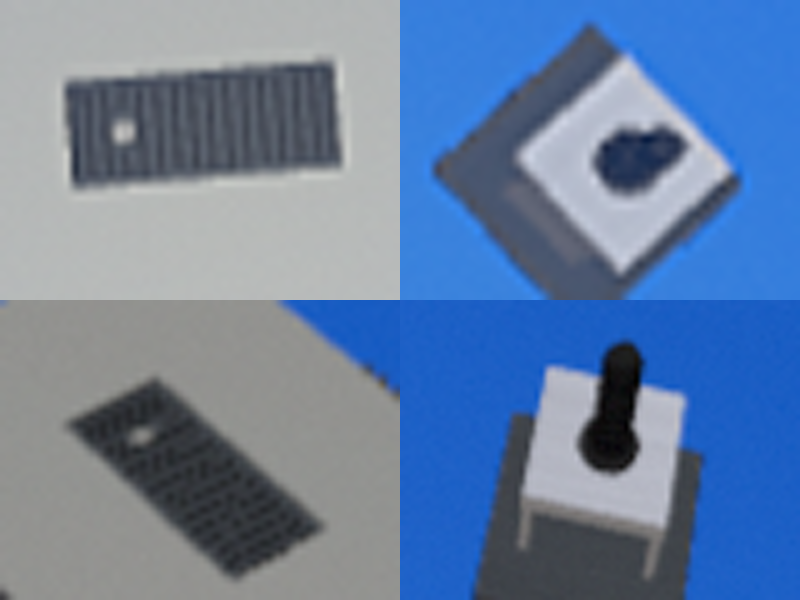

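The crops show a pale round hole in the panel at top (221.4,208.3) and side (213.4,176.4). The probe guard is at top (357,229.8). The panel and plate sizes match the ones given.

```bash
cat >> h.py <<'E'
from scipy.spatial.transform import Rotation as Ro
def cmd(target,yaw,pos=None,R=None):
    s=bot.read_state(); pos=s["position"] if pos is None else pos; R=s["tcp_rot"] if R is None else R
    y=np.radians(yaw); Y=np.array([-np.sin(y),np.cos(y),0]); Z=np.array([0,0,-1.]); T=np.c_[np.cross(Y,Z),Y,Z]
    return np.round(np.r_[R.T@(np.asarray(target)-pos)*100, Ro.from_matrix(R.T@T).as_rotvec(degrees=True)],2)
E
python3 - <<'E'
from h import *
print("hole top",ray("top",(221.4,208.3),.075),"side",ray("side",(213.4,176.4),.075),"tri",tri((213.4,176.4),(221.4,208.3)))
a=cv2.imread("pics/top0.png"); b=cv2.imread("pics/side0.png")
for n,im,box in(("side",b,(270,280,320,325)),("top",a,(345,220,370,240))):
    c=blob((im.max(2)<(75 if n=="side" else 110)).astype(np.uint8),box); print(n,cv2.boundingRect(c),cv2.minAreaRect(c))
P=np.array([.4555,-.281,.08]); 
for n in("side","top"): print(n,proj(n,P+[0,0,.004]),proj(n,P+[0,0,.075]))
# side-view panel & plate check
c=blob((b.max(2)<100).astype(np.uint8),(198,163,245,198)); P=np.array([ray("side",p,.078) for p in cv2.boxPoints(cv2.minAreaRect(c))]); print("panel side",P.mean(0))
hs=cv2.cvtColor(b,cv2.COLOR_BGR2HSV); c=blob(((hs[...,1]<60)&(b.max(2)>150)).astype(np.uint8),(265,280,325,340)); print("plate side",[ray("side",p,.08).round(3) for p in cv2.approxPolyDP(cv2.convexHull(c),3,True)[:,0]])
print(cmd([.5,.25,.22],3.2)); print(cmd([.4555,-.281,.22],3.2))
E
```

```text
hole top [0.53612783 0.15614022 0.075     ] side [0.53926389 0.15436419 0.075     ] tri [0.53729488 0.15572229 0.07436154]
side (286, 285, 12, 25) ((291.5, 297.0), (24.0, 11.0), 90.0)
top (354, 226, 10, 7) ((358.5, 229.0), (6.0, 9.0), 90.0)
side [289.37089437 302.92386896] [292.36940417 285.36311342]
top [356.30804101 229.00660061] [360.82391633 227.18043726]
panel side [0.54270554 0.12253688 0.078     ]
plate side [array([ 0.46 , -0.245,  0.08 ]), array([ 0.496, -0.289,  0.08 ]), array([ 0.452, -0.325,  0.08 ]), array([ 0.417, -0.281,  0.08 ])]
[-4.304e+01 -2.675e+01 -1.270e+00 -1.100e-01 -4.000e-02 -1.631e+01]
[-5.075e+01 -7.947e+01 -1.170e+00 -1.100e-01 -4.000e-02 -1.631e+01]
```

Request:
apply_moves(steps=[[[-43,-26.7,-1.3,0,0,-16.3,1],[-43,-26.7,-1.3,0,0,-16.3,1],[-43,-26.7,-1.3,0,0,-16.3,1],[-43,-26.7,-1.3,0,0,-16.3,1],[-43,-26.7,-1.3,0,0,-16.3,1],[-43,-26.7,-1.3,0,0,-16.3,1],[-43,-26.7,-1.3,0,0,-16.3,1],[-43,-26.7,-1.3,0,0,-16.3,1],[-43,-26.7,-1.3,0,0,-16.3,1],[-50.8,-79.7,0.5,0,0,-16.3,1],[-50.8,-79.7,0.5,0,0,-16.3,1],[-50.8,-79.7,0.5,0,0,-16.3,1],[-50.8,-79.7,0.5,0,0,-16.3,1],[-50.8,-79.7,0.5,0,0,-16.3,1],[-50.8,-79.7,0.5,0,0,-16.3,1],[-50.8,-79.7,0.5,0,0,-16.3,1],[-50.8,-79.7,0.5,0,0,-16.3,1],[-50.8,-79.7,0.5,0,0,-16.3,1],[-50.8,-79.7,0.5,0,0,-16.3,1],[-50.8,-79.7,0.5,0,0,-16.3,1]]])

```text
time_s: 2.6
position: [0.4553, -0.281, 0.2024]
tcp_rot: [[-0.998, -0.056, -0.001], [-0.056, 0.998, 0.002], [0.001, 0.002, -1.0]]
force: [-0.2, -0.6, -0.2]
opening: 1.001
grasp_force: 0.0
```

```bash
python3 - <<'E'
from h import *
s=bot.read_state(); print(s["time_s"],s["position"],s["tcp_rot"].round(4).tolist(),s["force"],s["joint_positions"].round(1))
print(ray("side",(291.8,304),.084),ray("top",(357,229.8),.084),tri((291.8,304),(357,229.8)))
print(cmd([.456,-.284,.117],3.2))
a=bot.capture("side");b=bot.capture("top")
cv2.imwrite("pics/c2.png",np.hstack([cv2.resize(a[230:350,230:350],(400,400)),cv2.resize(b[185:275,310:400],(400,400))]))
E
```

```text
2.6 [ 0.45529891 -0.28097093  0.202368  ] [[-0.9984, -0.0562, -0.0013], [-0.0562, 0.9984, 0.0022], [0.0012, 0.0022, -1.0]] [-0.23421285 -0.62499432 -0.1527509 ] [ -43.7   23.8   95.3    0.    61.1 -136.9]
[ 0.45801239 -0.28584633  0.084     ] [ 0.45287099 -0.28308534  0.084     ] [ 0.45447637 -0.2841136   0.08402618]
[-0.06 -0.33  8.54  0.13 -0.07  0.02]
```

View pics/c2.png

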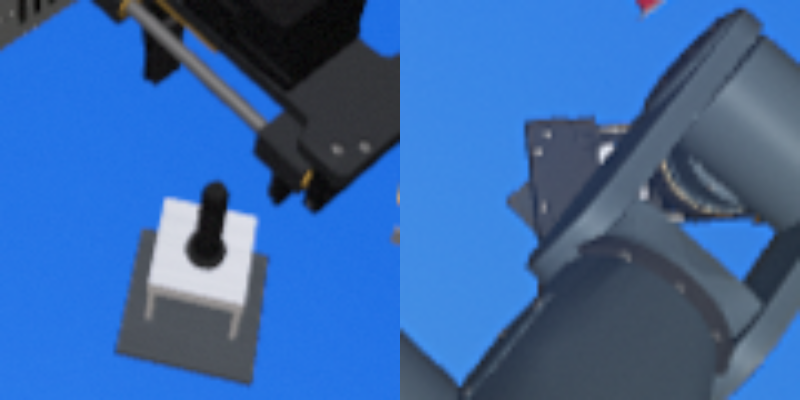

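The side view shows the two fingers straddling the probe, at crop (160,70) and (290,200). The way down is clear.

Request:
apply_moves(steps=[[[0,-0.3,4,0,0,0,1],[0,-0.3,8.5,0,0,0,1],[0,-0.3,8.5,0,0,0,1],[0,-0.3,8.5,0,0,0,1],[0,-0.3,8.5,0,0,0,-1],[0,-0.3,8.5,0,0,0,-1],[0,-0.3,8.5,0,0,0,-1],[0,-0.3,8.5,0,0,0,-1],[0,-0.3,8.5,0,0,0,-1],[0,-0.3,8.5,0,0,0,-1],[0,-0.3,8.5,0,0,0,-1],[0,-0.3,8.5,0,0,0,-1]]])

```text
time_s: 4.2
position: [0.4558, -0.2857, 0.1178]
tcp_rot: [[-0.998, -0.056, -0.0], [-0.056, 0.998, 0.0], [0.0, 0.0, -1.0]]
force: [-0.8, 0.5, -0.7]
opening: 0.179
grasp_force: 30.1
```

```bash
python3 - <<'E'
from h import *
s=bot.read_state(); print(s["time_s"],s["position"],s["force"],s["opening"]*87)
P=s["position"]+[0,0,.0]
a=bot.capture("side")
cv2.imwrite("pics/c3.png",cv2.resize(a[250:350,240:340],(600,600),interpolation=cv2.INTER_CUBIC)); print(proj("side",P),proj("side",[P[0],P[1],.08]),proj("side",[P[0],P[1],.155]))
E
```

```text
4.2 [ 0.45584745 -0.28568081  0.11778745] [-0.82565911  0.49569875 -0.65749135] 15.55275942264645
[292.39671124 296.49775416] [290.80059575 305.43280808] [294.09141608 287.01079708]
```

View pics/c3.png

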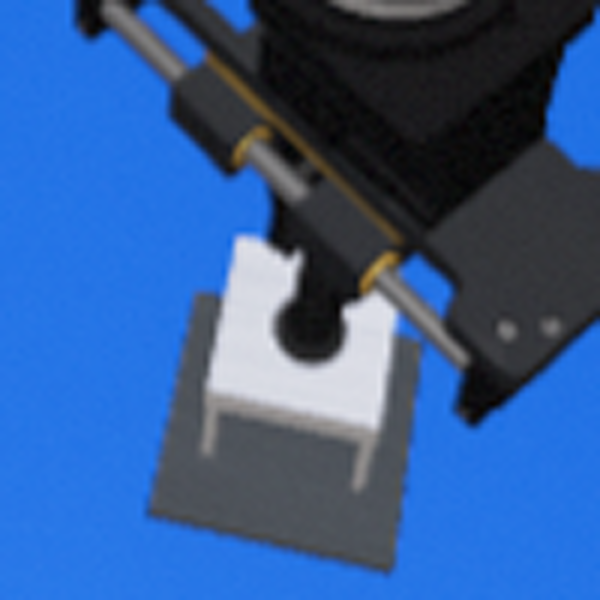

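The grasp is good: the opening is 15.6 mm, and the guard shows at side (291.7,305) as projected. Next I lift the probe and carry it over the panel.

Request:
apply_moves(steps=[[[0,0,-3,0,0,0,-1],[0,0,-6,0,0,0,-1],[0,0,-9.6,0,0,0,-1],[0,0,-9.6,0,0,0,-1],[-2,8,-9.6,0,0,0,-1],[-4,16,-9.6,0,0,0,-1],[-6,24,-9.6,0,0,0,-1],[-8,30,-9.6,0,0,0,-1],[-10,37,-9.6,0,0,0,-1],[-10.8,41.4,-9.6,0,0,0,-1],[-10.8,41.4,-9.6,0,0,0,-1],[-10.8,41.4,-9.6,0,0,0,-1],[-10.8,41.4,-9.6,0,0,0,-1],[-10.8,41.4,-8,0,0,0,-1],[-10.8,41.4,-8,0,0,0,-1],[-10.8,41.4,-8,0,0,0,-1]]])

```text
time_s: 6.25
position: [0.5405, 0.1327, 0.1974]
tcp_rot: [[-0.999, -0.054, -0.001], [-0.054, 0.999, -0.0], [0.001, -0.0, -1.0]]
force: [0.4, 0.5, 0.2]
opening: 0.175
grasp_force: 30.0
```

```bash
python3 - <<'E'
from h import *
s=bot.read_state(); print(s["time_s"],s["position"],s["force"],s["moment"],s["opening"]*87)
a=bot.capture("side"); b=bot.capture("top")
P=s["position"]; print(proj("side",P-[0,0,.1028]))
cv2.imwrite("pics/c4.png",np.hstack([cv2.resize(a[135:205,185:255],(400,400),interpolation=cv2.INTER_CUBIC),cv2.resize(b[170:250,190:270],(400,400),interpolation=cv2.INTER_CUBIC)]))
E
```

```text
6.25 [0.54049667 0.13268217 0.19742679] [0.41106553 0.47989185 0.15080666] [0.01173831 0.01264601 0.00995148] 15.235939100551278
[217.32133563 175.30641166]
```

View pics/c4.png

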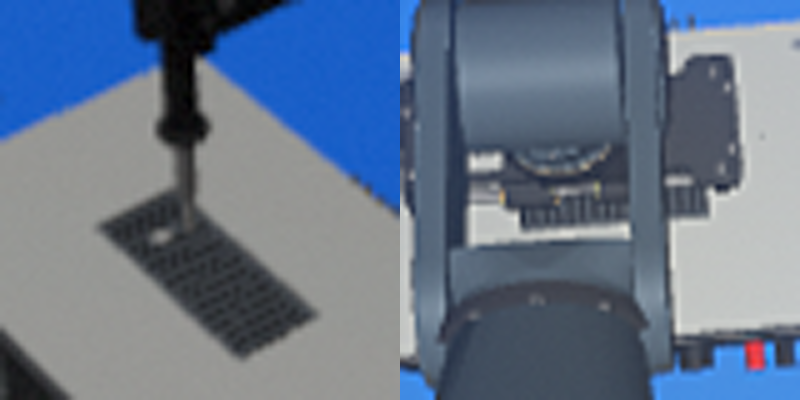

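In the side view the tip is at about (218.4,174.8) and the hole at (213.4,176.5). That agrees with the projected tip to about 1 px. Now I press down.

Request:
apply_moves(steps=[[[0,0,0.8,0,0,0,-1],[0,0,1.2,0,0,0,-1],[0,0,1.5,0,0,0,-1],[0,0,1.8,0,0,0,-1],[0,0,2.0,0,0,0,-1],[0,0,2.0,0,0,0,-1],[0,0,2.0,0,0,0,-1]]])

```text
time_s: 7.22
position: [0.5409, 0.1337, 0.1782]
tcp_rot: [[-0.998, -0.056, 0.001], [-0.056, 0.998, 0.0], [-0.001, 0.0, -1.0]]
force: [-0.9, -0.0, 1.5]
opening: 0.174
grasp_force: 30.0
```

```bash
python3 - <<'E'
from h import *
s=bot.read_state(); print(s["time_s"],s["position"],s["force"],s["moment"],s["opening"]*87)
a=bot.capture("side"); P=s["position"]; print(proj("side",[P[0],P[1],.078]))
print(ray("side",(218.4,174.8),.0946)[:2])
cv2.imwrite("pics/c5.png",cv2.resize(a[155:205,190:240],(600,600),interpolation=cv2.INTER_CUBIC))
E
```

```text
7.225 [0.54091794 0.1336701  0.17817194] [-0.91899926 -0.03674482  1.50652716] [ 0.00256801  0.08897383 -0.00091404] 15.161434425132654
[217.62769089 179.33327714]
[0.54414439 0.1327234 ]
```

View pics/c5.png

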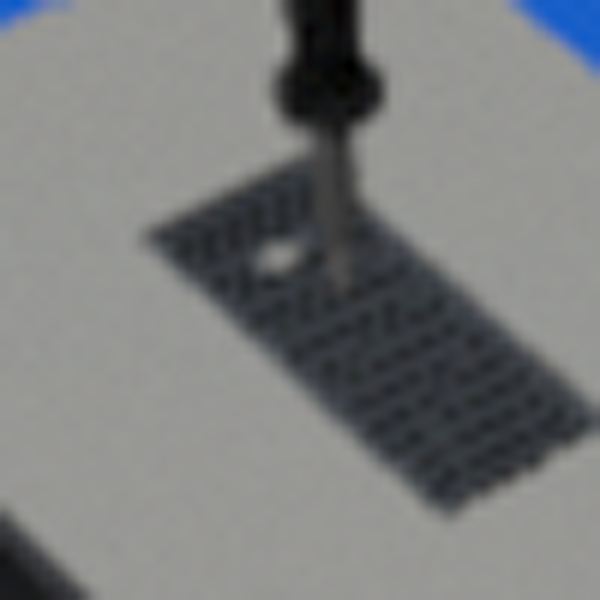

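The tip rests on the panel at side (218.5,179.2), about 21 mm short of the hole and slightly to +x of the middle line. I'll shift by -1.5 mm in x, press a little more and slide.

Request:
apply_moves(steps=[[[0.05,0,0.2,0,0,0,-1],[0.15,0,0.2,0,0,0,-1],[0.15,0.15,0.2,0,0,0,-1],[0.15,0.3,0.2,0,0,0,-1],[0.15,0.45,0.2,0,0,0,-1],[0.15,0.6,0.2,0,0,0,-1],[0.15,0.75,0.2,0,0,0,-1],[0.15,0.9,0.2,0,0,0,-1],[0.15,1.05,0.2,0,0,0,-1],[0.15,1.2,0.2,0,0,0,-1],[0.15,1.35,0.2,0,0,0,-1],[0.15,1.5,0.2,0,0,0,-1],[0.15,1.65,0.2,0,0,0,-1],[0.15,1.65,0.2,0,0,0,-1]]])

```text
time_s: 9.02
position: [0.5382, 0.1503, 0.1758]
tcp_rot: [[-0.998, -0.056, -0.0], [-0.056, 0.998, 0.0], [0.0, 0.0, -1.0]]
force: [0.4, -2.0, 1.9]
opening: 0.174
grasp_force: 30.0
```

Request:
apply_moves(steps=[[[0,0.1,0,0,0,0,-1],[0,0.2,0,0,0,0,-1],[0,0.2,0,0,0,0,-1]]])

```text
time_s: 9.4
position: [0.5375, 0.1527, 0.1753]
tcp_rot: [[-0.998, -0.055, -0.002], [-0.055, 0.998, 0.001], [0.001, 0.001, -1.0]]
force: [1.1, -0.7, -1.2]
opening: 0.174
grasp_force: 30.0
```

The vertical force fell from 1.9 N to -1.2 N, so the tip has dropped into the hole. I'll go 1.5 mm further to centre it, then push down.

Request:
apply_moves(steps=[[[0,0.1,0,0,0,0,-1],[0,0.15,0,0,0,0,-1],[0,0.15,0.2,0,0,0,-1],[0,0.15,0.4,0,0,0,-1],[0,0.15,0.5,0,0,0,-1],[0,0.15,0.5,0,0,0,-1]]])

```text
time_s: 10.15
position: [0.5383, 0.1535, 0.171]
tcp_rot: [[-0.998, -0.056, 0.0], [-0.056, 0.998, 0.0], [-0.0, 0.0, -1.0]]
force: [-0.1, 0.2, 1.6]
opening: 0.169
grasp_force: 30.0
```

Request:
apply_moves(steps=[[[0,0,0.2,0,0,0,-1],[0,0,0.3,0,0,0,-1],[0,0,0.4,0,0,0,-1],[0,0,0.4,0,0,0,-1]]])

```text
time_s: 10.65
position: [0.5381, 0.1535, 0.1669]
tcp_rot: [[-0.998, -0.056, 0.0], [-0.056, 0.998, 0.0], [-0.0, 0.0, -1.0]]
force: [0.3, -0.1, 3.2]
opening: 0.173
grasp_force: 30.0
```

Request:
apply_moves(steps=[[[0,0,0.1,0,0,0,-1],[0,0,0.2,0,0,0,-1],[0,0,0.3,0,0,0,-1],[0,0,0.4,0,0,0,-1],[0,0,0.5,0,0,0,-1],[0,0,0.5,0,0,0,-1]]])

```text
time_s: 11.4
position: [0.538, 0.1535, 0.1617]
tcp_rot: [[-0.998, -0.056, -0.0], [-0.056, 0.998, -0.0], [0.0, 0.0, -1.0]]
force: [-0.2, 0.7, 3.5]
opening: 0.174
grasp_force: 30.0
```

Request:
apply_moves(steps=[[[0,0,0.05,0,0,0,-1],[0,0,0.1,0,0,0,-1],[0,0,0.1,0,0,0,-1]]])

```text
time_s: 11.78
position: [0.5381, 0.1535, 0.1609]
tcp_rot: [[-0.998, -0.056, 0.0], [-0.056, 0.998, 0.0], [-0.0, 0.0, -1.0]]
force: [0.3, 0.8, 3.9]
opening: 0.172
grasp_force: 30.0
```

Request:
apply_moves(steps=[[[0,0,0.05,0,0,0,-1],[0,0,0.1,0,0,0,-1],[0,0,0.1,0,0,0,-1]]])

```text
time_s: 12.15
position: [0.5387, 0.1536, 0.1606]
tcp_rot: [[-0.998, -0.056, 0.002], [-0.056, 0.998, 0.0], [-0.002, 0.0, -1.0]]
force: [-0.8, 0.2, 7.4]
opening: 0.173
grasp_force: 30.0
```

Request:
apply_moves(steps=[[[0,0,0.05,0,0,0,-1],[0,0,0.1,0,0,0,-1],[0,0,0.1,0,0,0,-1]]])

```text
time_s: 12.52
position: [0.5393, 0.1536, 0.1603]
tcp_rot: [[-0.998, -0.056, 0.003], [-0.056, 0.998, 0.0], [-0.003, 0.0, -1.0]]
force: [-1.1, 0.3, 10.4]
opening: 0.173
grasp_force: 30.0
```

The force is rising with almost no further travel, at the height expected for the firm stop (TCP about 0.161). One more small press to be sure, then I lift out.

Request:
apply_moves(steps=[[[0,0,0.1,0,0,0,-1],[0,0,0.1,0,0,0,-1],[0,0,-1,0,0,0,-1],[0,0,-3,0,0,0,-1],[0,0,-5.6,0,0,0,-1],[0,0,-5.6,0,0,0,-1],[0,0,-5.6,0,0,0,-1]]])

```text
time_s: 13.4
position: [0.5369, 0.1534, 0.2135]
tcp_rot: [[-0.998, -0.056, -0.003], [-0.056, 0.998, -0.0], [0.003, -0.0, -1.0]]
force: [-0.8, -0.3, -0.9]
opening: 0.168
grasp_force: 30.0
```

```bash
python3 - <<'E'
from h import *
s=bot.read_state(); print(s["time_s"],s["position"],s["force"])
print(cmd([.4558,-.2857,s["position"][2]],3.2))
a=bot.capture("side"); P=s["position"]; print(proj("side",P-[0,0,.1028]),proj("side",P-[0,0,.0378]))
cv2.imwrite("pics/c6.png",cv2.resize(a[130:205,180:255],(600,600),interpolation=cv2.INTER_CUBIC))
E
```

```text
13.4 [0.5369142  0.1533737  0.21351145] [-0.83579797 -0.27621606 -0.90013355]
[ 1.054e+01 -4.339e+01  4.000e-02 -1.000e-02 -1.600e-01 -1.000e-02]
[211.98168411 167.64433047] [210.19952382 149.52008223]
```

View pics/c6.png

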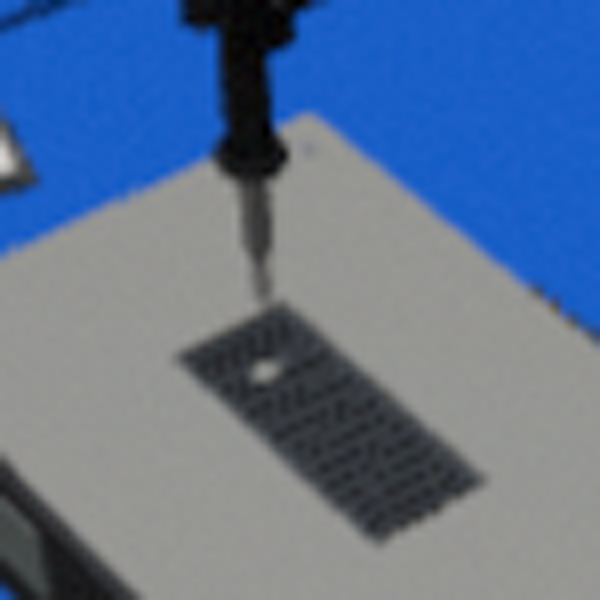

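The probe is still straight in the grip, with its tip at (213.1,167.8) and guard at (211.5,149.4), the same 1 px offset as before. Now I take it back to above the stand.

Request:
apply_moves(steps=[[[2,-8,0,0,0,0,-1],[4,-15,0,0,0,0,-1],[5.5,-22,0,0,0,0,-1],[7,-29,0,0,0,0,-1],[8.5,-35,0,0,0,0,-1],[9.6,-40,0,0,0,0,-1],[10.5,-43.4,0,0,0,0,-1],[10.5,-43.4,0,0,0,0,-1],[10.5,-43.4,0,0,0,0,-1],[10.5,-43.4,0,0,0,0,-1],[10.5,-43.4,0,0,0,0,-1],[10.5,-43.4,0,0,0,0,-1]]])

```text
time_s: 14.95
position: [0.4577, -0.2845, 0.215]
tcp_rot: [[-0.998, -0.058, -0.0], [-0.058, 0.998, 0.0], [0.0, 0.0, -1.0]]
force: [0.1, -0.6, -0.9]
opening: 0.171
grasp_force: 30.0
```

```bash
python3 - <<'E'
from h import *
s=bot.read_state(); print(s["time_s"],s["position"],s["force"])
print(cmd([.4558,-.2848,.1183],3.2))
a=bot.capture("side"); P=s["position"]; print(proj("side",P-[0,0,.1028]),proj("side",P-[0,0,.0378]))
cv2.imwrite("pics/c7.png",cv2.resize(a[260:350,250:340],(600,600),interpolation=cv2.INTER_CUBIC))
E
```

```text
14.95 [ 0.45769808 -0.28448304  0.21495471] [ 0.07444883 -0.6286572  -0.91800781]
[ 0.19 -0.02  9.67  0.01 -0.    0.1 ]
[292.45042022 296.93469551] [295.47750064 280.04013872]
```

View pics/c7.png

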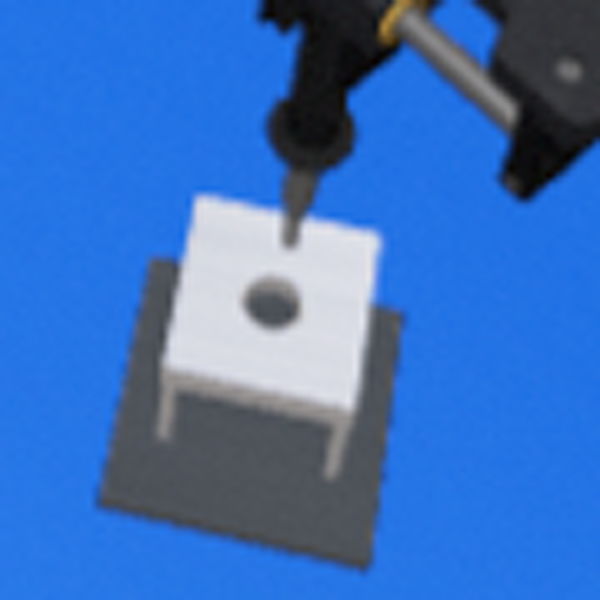

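The side view shows the empty hole at (290.8,305.3) and the tip at (293.5,297.0). I'll compute the offset between them in the same view.

```bash
python3 - <<'E'
from h import *
s=bot.read_state(); P=s["position"]
h=ray("side",(290.8,305.3),.08); t=ray("side",(293.5,297.05),P[2]-.1028+.001); d=h-t
print(h,t,d*1000); T=P+d; print(T, cmd([T[0],T[1],.1183],3.2))
E
```

```text
[ 0.45604099 -0.28545572  0.08      ] [ 0.45879928 -0.28631406  0.11320931] [ -2.75829612   0.85833424 -33.20931416]
[ 0.45493721 -0.28390674  0.1818    ] [ 0.27  0.1   9.67 -0.    0.01  0.08]
```

Request:
apply_moves(steps=[[[0.25,0.1,0,0,0,0,-1],[0.25,0.1,1.5,0,0,0,-1],[0.25,0.1,3,0,0,0,-1],[0.25,0.1,4,0,0,0,-1],[0.25,0.1,5,0,0,0,-1],[0.25,0.1,6,0,0,0,-1],[0.25,0.1,6,0,0,0,-1]]])

```text
time_s: 15.88
position: [0.4544, -0.2844, 0.1539]
tcp_rot: [[-0.998, -0.056, -0.001], [-0.056, 0.998, 0.001], [0.001, 0.001, -1.0]]
force: [-0.5, 0.2, -0.5]
opening: 0.171
grasp_force: 30.0
```

Request:
apply_moves(steps=[[[0,0,1,0,0,0,-1],[0,0,2,0,0,0,-1],[0,0,3,0,0,0,-1],[0,0,3.5,0,0,0,-1],[0,0,3.5,0,0,0,-1]]])

```text
time_s: 16.5
position: [0.4546, -0.2846, 0.1193]
tcp_rot: [[-0.998, -0.056, -0.001], [-0.056, 0.998, 0.001], [0.001, 0.001, -1.0]]
force: [-0.3, 0.4, -0.1]
opening: 0.173
grasp_force: 30.0
```

Request:
apply_moves(steps=[[[0,0,0.1,0,0,0,-1],[0,0,0.15,0,0,0,-1],[0,0,0.15,0,0,0,1],[0,0,0.15,0,0,0,1],[0,0,0.15,0,0,0,1],[0,0,0.15,0,0,0,1],[0,0,0.15,0,0,0,1],[0,0,0.15,0,0,0,1],[0,0,-3,0,0,0,1],[0,0,-8,0,0,0,1],[0,0,-12,0,0,0,1],[0,0,-12,0,0,0,1],[-4,5,-12,0,0,0,1],[-8,10,-12,0,0,0,1],[-8,16,-12,0,0,0,1],[-8,20,-12,0,0,0,1],[-8,20,-12,0,0,0,1],[-8,20,-12,0,0,0,1]]])

```text
time_s: 18.75
position: [0.5234, -0.081, 0.2392]
tcp_rot: [[-0.998, -0.056, -0.001], [-0.056, 0.998, -0.0], [0.001, -0.0, -1.0]]
force: [0.1, -0.0, 0.3]
opening: 0.999
grasp_force: 0.0
```

```bash
python3 - <<'E'
from h import *
a=bot.capture("side"); b=bot.capture("top"); print(bot.read_state()["position"])
z=lambda im,x,y,w,h:cv2.resize(im[y:y+h,x:x+w],(400,300),interpolation=cv2.INTER_CUBIC)
cv2.imwrite("pics/c8.png",np.vstack([np.hstack([z(b,190,175,100,75),z(b,330,210,48,36)]),np.hstack([z(a,192,156,60,45),z(a,250,276,80,60)])]))
E
```

```text
[ 0.52365955 -0.08190533  0.23942485]
```

View pics/c8.png

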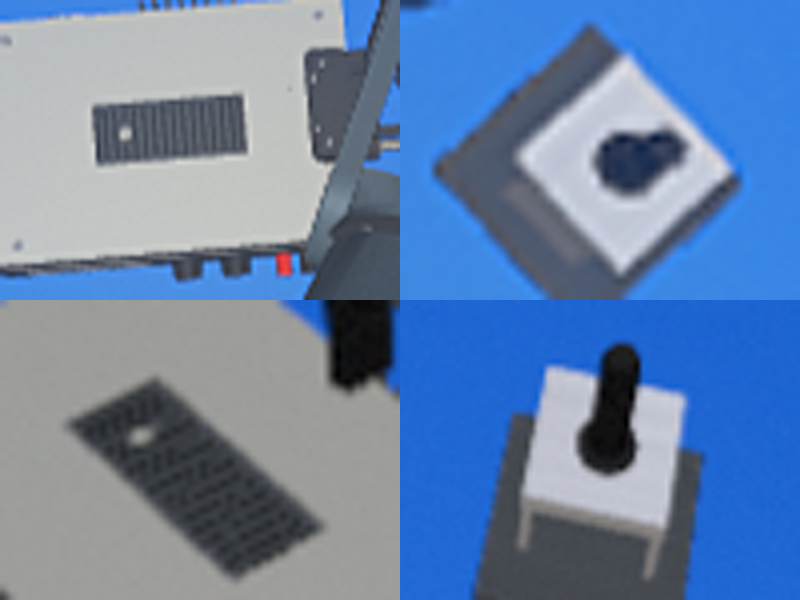

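The probe stands in the stand exactly as at the start. The force and travel record shows the button went about 5 mm down to its firm stop. Handing in.

```bash
python3 -c "
from rig import bot
print(bot.hand_in())"
```

```text
the job is handed in; nothing more can be done
None
```

I pressed the breaker home through the access hole, put the probe back in its stand and let go, and handed the job in at about 19 s; no verdict came back, and that the button is fully in is judged from force and travel, not seen.

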